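# Hold the grooved drive roller up to the inspection camera

## Robot

A 7-joint arm with a two-finger parallel gripper is mounted at the origin on the work surface. World frame = base frame: x ahead of the robot, y to its left, z up, the work surface at z = 0. Lengths are in mm, angles in rad, forces in N, time in s.
With the tool pointing down it reaches from about 350 to 900 mm from the base axis. Payload 8.1 kg.
Tool frame: the origin (TCP) lies at the very end of the fingers, on their centre line; the grasp point (between the pads) lies 19 mm behind it (pinch_z is the distance from the TCP to the grasp point, in mm); z points along the fingers, y is the direction in which the jaws open and shut (so a half turn about z gives the same grasp; the last joint's range is limited). The gripper opens to 92 mm and grips with 3 to 60 N. Pads are 19 mm wide; open, the fingers measure 130 mm over their backs; the gripper's body (75 mm by 190 mm) begins 47 mm behind the grasp point.
Start: joints at [-1.215, 0.434, 0.025, 1.573, -0.012, 1.134, -0.075], TCP at [276.823, 560.366, 226.742] pointing down, gripper open.
Joint ranges: [-2.62, 2.62], [-0.44, 2.09], [-1.27, 1.32], [0.08, 2.57], [-1.32, 4.46], [0.12, 2], [-2.74, 2.74]. Speed limits (rad/s): [2.22, 2.22, 3.01, 3.01, 3.14, 3.14, 3.14].

## Interface

Orientations are given as [roll, pitch, yaw] about the fixed x, y, z axes, in that order (R = Rz(yaw) Ry(pitch) Rx(roll)).
In Python, from workcell import observe, grab_frame, camera_params, finish_job, pinch_z gives the robot as it stands.
- The arm moves only by the tool servo_tool, never from a script. Its argument "plan" is a list of rows, each a list of 4 numbers: the shift along the tool's x, y, z in mm, then the turn about the tool's z in rad. A call has 1 to 20 rows; each row is the pose to reach, as a shift and turn from the pose commanded when the call began, along the tool's axes at that moment; what a row does not reach only later rows make up. A row lasts 1/10 s, in which the tool goes at most 50 mm and 8.59 degrees, less where a joint would pass 70% of its speed; a pose out of reach is approached as far as the arm can. A call with a gripper value outside its range is refused whole. "jaw" is the closure, from -1 (fully open) to 1 (shut), set as the call begins (left out, the last holds). The fingers move at their own pace and stop on an object; the grip force is fixed at half the most. Time passes only in rows, so rows that repeat a pose let the fingers close. It gives the time, the measured TCP pose, the force and the opening at its end, in the units of the state.
- observe(): the state, without advancing time (a new reading comes with each control period).
- grab_frame(name): name is "side" or "top"; returns the picture (400x640x3 uint8, red, green, blue); there is no depth.
- camera_params(name): a dict with "fx", "fy", "cx", "cy" (pixels), "D" ([k1, k2, p1, p2, k3] as OpenCV has them; the pictures are not rectified), "cam_to_world" (4x4, takes a point from camera to world coordinates). Camera axes: x right, y down, z forward; pixel columns grow to the right and rows downward; lengths in mm; the calibration is good to about 2 mm. A picture is of the moment at which its call begins. camera_params takes no time and is no camera call.
- finish_job(): hands the job in, once; it reports no verdict.
The state is a dict: "time": time; "joint_pos": joint angles; "qvel": joint speeds; "joint_efforts": joint torques, N m; "position": TCP position; "orientation": TCP orientation; "contact_force": force on the tool from outside, world axes, zero at the start; "wrist_torque": the same for the moment, N m; "gripper_width": finger opening in mm.
Only numpy, scipy, OpenCV 4.12 (cv2) and the standard library are available. Lean on these libraries where they do the work, as an engineer would, in place of code of your own. Each camera call takes 0.05 s, during which the arm holds its last target. There are 200 camera calls.

## Task

Take the drive roller (the one with the orange grooved head) out of the small roller conveyor, lifting it out of its slots by its bare tube with fingers off the grooved head, and keep it roughly level throughout. Hold it up to the red inspection camera, level and square across the camera's view, with the middle of the grooved head straight in front of the lens, at lens height and 160 mm from the lens. Do not disturb the other rollers, the camera or the things on the bench, and finish while still holding the roller there steadily: do not put it down or let go.

Things in the scene. Friction and masses are not known exactly. Their poses are not given: they have to be found in the camera images.
- drive_roller_mid (a point): Centre of the drive roller, the only one with a orange grooved head: bright metal tube 30 mm diameter, 196 mm long with the head, on a dark 10 mm axle 224 mm long; 0.36 to 0.59 kg, balanced within 5 mm of here. x axis along the axle towards the head; bare tube from x = -98 to +68 mm: grip it near this point, across the tube. It lies loose in two open slots and must rise 15 mm to leave them.
- drive_head (a point): Middle of the drive roller's orange nylon head, on the axle line, 83 mm from the roller's centre along its x axis. The head is 30 mm long and 33 mm in diameter, with two belt grooves. Fingers must not grip it.
- drive_roller: The drive roller itself; origin and axes as point drive_roller_mid.
- conveyor: Fixed section of small conveyor: two upright black plates 5 mm thick, 400 mm long along its y axis, at x = -105 and +105 mm, tops 90 mm above the bench. Origin on the bench under its middle. Rollers lie along x in bays at y = -142.5, -47.5, 47.5, 142.5 mm, axes 80 mm above the bench, in slots 12 mm wide, 15 mm deep, open on top; 65 mm free between tubes, nothing under them in the bay.
- idler1_mid (a point): Plain roller left in the conveyor: same tube and axle as the drive roller, no orange head. Point at its centre; x axis along its axle. Not to be disturbed.
- idler2_mid (a point): Plain roller left in the conveyor: same tube and axle as the drive roller, no orange head. Point at its centre; x axis along its axle. Not to be disturbed.
- idler3_mid (a point): Plain roller left in the conveyor: same tube and axle as the drive roller, no orange head. Point at its centre; x axis along its axle. Not to be disturbed.
- idler1: The plain roller with point idler1_mid.
- idler2: The plain roller with point idler2_mid.
- idler3: The plain roller with point idler3_mid.
- stand: Fixed camera stand: grey base 150 x 170 x 14 mm, aluminium column 30 mm square at x = +30 mm, 389 mm high. Origin on the bench under the base's middle. The red camera with black lens and 74 mm ring light is clamped on the column, lens 170 to 250 mm above the bench (it differs each time), and looks level along the stand's -x axis.
- lens (a point): Centre of the lens's front glass, 90 mm ahead of the stand's origin. The camera looks along this frame's -x axis (level); y is horizontal across the view, z up.
- focus (a point): The camera's focus: the point 160 mm straight in front of the lens glass, in the air, at lens height. Axes as the lens's. The middle of the grooved head belongs here, the roller lying along this frame's y axis, either way round.
- wrench_mid (a point): Combination wrench lying on the bench, a bystander.
- screwdriver_mid (a point): Screwdriver lying on the bench, a bystander.
- oil_mid (a point): Blue oil can, 52 mm diameter, 150 mm tall, standing on the bench, a bystander; point at its centre.
- bearing_mid (a point): Loose steel bearing ring, 52 mm diameter, 15 mm high, flat on the bench, a bystander.
Mind the look-alikes: they are no part of the job. What is shaped like the drive_roller but purple is not meant.

How it is judged:
By the outcome, as a careful person would: the job done as asked, in the order asked, and still so for the second after the job is handed in, while the arm keeps its last pose, push and grip.
It also fails if it takes over 32 s, if anything falls off the work surface, if the arm or the gripper's body presses on something with over 40 N, if the wrist force passes 120 N, or if a joint passes its speed limit or range.

## Working session

There is one attempt and no reset: what is moved stays moved. The work goes in short steps, Python scripts to look and compute and a tool call to move; the robot and the scene stay as the last step left them, time stands still between calls to the robot, and variables do not carry over. Pictures are saved under pics/ and viewed, about 8 in all and at most 12, crops included, and the job is handed in when it is done.

Besides the shell and the picture viewer there is one more tool, called after "Call:" by a JSON object that holds its "op" and its "data". servo_tool: Moves the arm, as the interface text tells. Its arguments: {"type":"object","properties":{"plan":{"type":"array","items":{"type":"array","items":{"type":"number"}}},"jaw":{"type":"number"}},"required":["plan"]}

```bash
mkdir -p pics; cat > h.py <<'E'
import numpy as np,cv2
from workcell import *
def K(p): return np.array([[p['fx'],0,p['cx']],[0,p['fy'],p['cy']],[0,0,1.]])
def ray(n,uv):
    p=camera_params(n);T=np.array(p['cam_to_world'])
    q=cv2.undistortPoints(np.array([[uv]],float),K(p),np.array(p['D'],float))[0,0]
    return T[:3,3],T[:3,:3]@np.array([q[0],q[1],1])
def atz(n,uv,z):
    o,d=ray(n,uv);return o+d*(z-o[2])/d[2]
def tri(a,b):
    o1,d1=ray('top',a);o2,d2=ray('side',b)
    s=np.linalg.lstsq(np.c_[d1,-d2],o2-o1,rcond=None)[0]
    p,q=o1+s[0]*d1,o2+s[1]*d2
    return (p+q)/2,np.linalg.norm(p-q)
def proj(n,P):
    p=camera_params(n);T=np.linalg.inv(np.array(p['cam_to_world']))
    return cv2.projectPoints(np.array(P,float).reshape(-1,3),cv2.Rodrigues(T[:3,:3])[0],T[:3,3],K(p),np.array(p['D'],float))[0][:,0]
E
python3 - <<'E'
from h import *
for n in('top','side'):
    f=grab_frame(n);cv2.imwrite(f'pics/{n}0.png',cv2.resize(f[:,:,::-1],(800,500),interpolation=cv2.INTER_CUBIC));cv2.imwrite(f'/tmp/{n}.png',f[:,:,::-1])
    print(np.round(camera_params(n)['cam_to_world'],2))
print(observe())
E
```

```text
[[-0.00000e+00 -9.80000e-01  2.20000e-01  1.87120e+02]
 [-1.00000e+00  1.00000e-02  1.00000e-02  4.72800e+01]
 [-1.00000e-02 -2.20000e-01 -9.80000e-01  1.44638e+03]
 [ 0.00000e+00  0.00000e+00  0.00000e+00  1.00000e+00]]
[[ 7.1000e-01 -4.1000e-01  5.7000e-01 -1.0572e+02]
 [-7.0000e-01 -4.3000e-01  5.7000e-01 -5.4163e+02]
 [ 2.0000e-02 -8.0000e-01 -5.9000e-01  7.7333e+02]
 [ 0.0000e+00  0.0000e+00  0.0000e+00  1.0000e+00]]
{'time': 0.1, 'joint_pos': array([-1.21459719,  0.43515208,  0.02498319,  1.57399579, -0.01157371,
        1.13401899, -0.07507505]), 'qvel': array([ 0.00048765, -0.00046237, -0.00022836, -0.00288346,  0.00160634,
       -0.00058768,  0.00080626]), 'joint_efforts': array([ 4.14581897e-03, -6.69136190e+01,  9.88472812e-01, -3.15143430e+01,
       -6.05149241e-02,  3.74191103e-02,  8.04470517e-06]), 'position': array([276.65148185, 559.92265886, 226.02833557]), 'orientation': array([-3.14017155e+00,  1.57634238e-04,  2.68275170e+00]), 'contact_force': array([ 1.06381953, -0.35968234,  0.35184204]), 'wrist_torque': array([ 0.04461179, -0.01246758, -0.01145756]), 'gripper_width': 91.88210604116166}
```

View pics/top0.png

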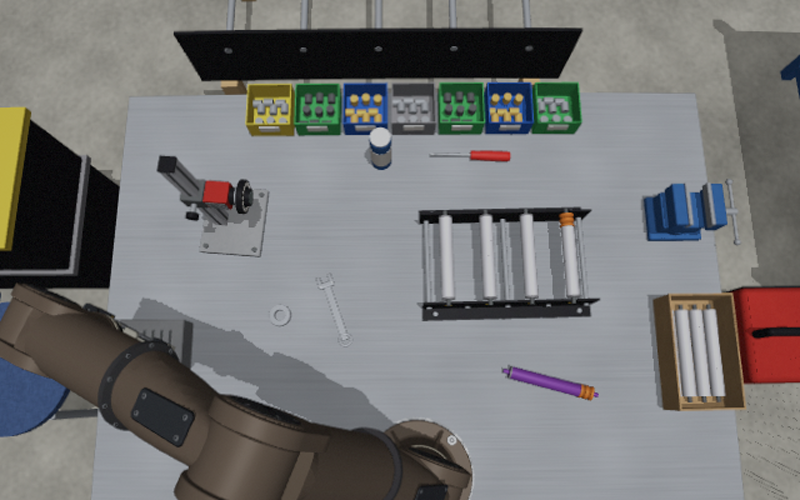

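View pics/side0.png

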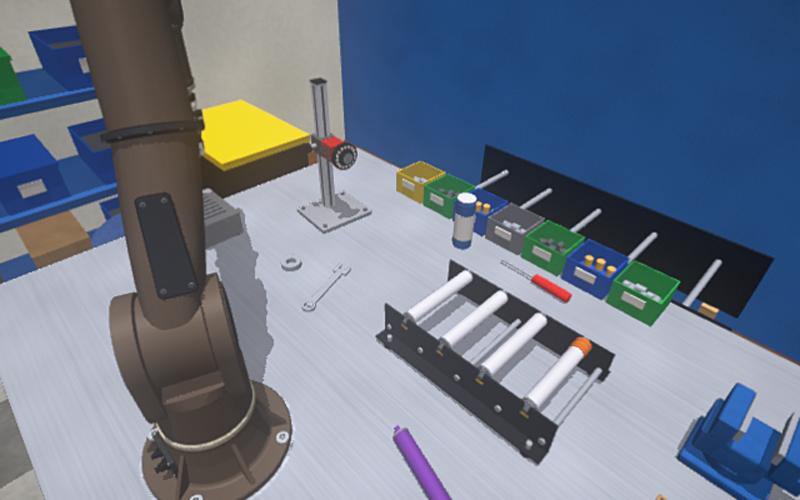

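The top view shows the conveyor with four rollers. The orange-headed roller is in the right-hand bay at (568,218)–(573,297), with plain idlers at x≈447, 488 and 529. A purple look-alike lies loose at (550,383), and more plain rollers sit in the box at (700,350). The white-tubed, orange-headed roller in the conveyor is the one described. The camera stand is at (230,210). Next I'll confirm and measure in crops.

```bash
python3 - <<'E'
import cv2,numpy as np
t=cv2.imread('/tmp/top.png');s=cv2.imread('/tmp/side.png')
def c(i,x,y,w,h,k): return cv2.resize(i[y:y+h,x:x+w],None,fx=k,fy=k,interpolation=cv2.INTER_CUBIC)
# top: conveyor 330..480,160..260 x5 ; stand 120..220, 118..208
a=c(t,330,160,160,100,5);cv2.imwrite('pics/c1.png',a)
b=c(t,120,115,100,100,4);d=c(s,235,55,100,130,4)
o=np.zeros((520,800,3),np.uint8);o[:400,:400]=b;o[:520,400:]=d;cv2.imwrite('pics/c2.png',o)
cv2.imwrite('pics/c3.png',c(s,300,200,200,150,4))
E
```

```text
(no output)
```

View pics/c1.png

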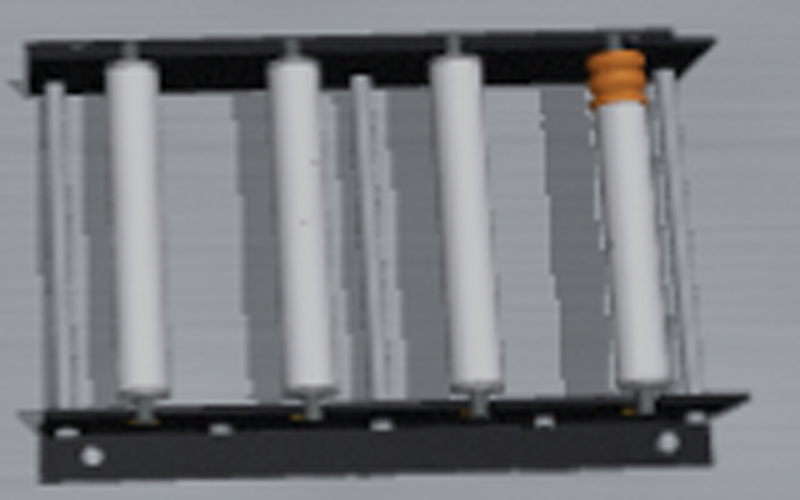

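View pics/c2.png

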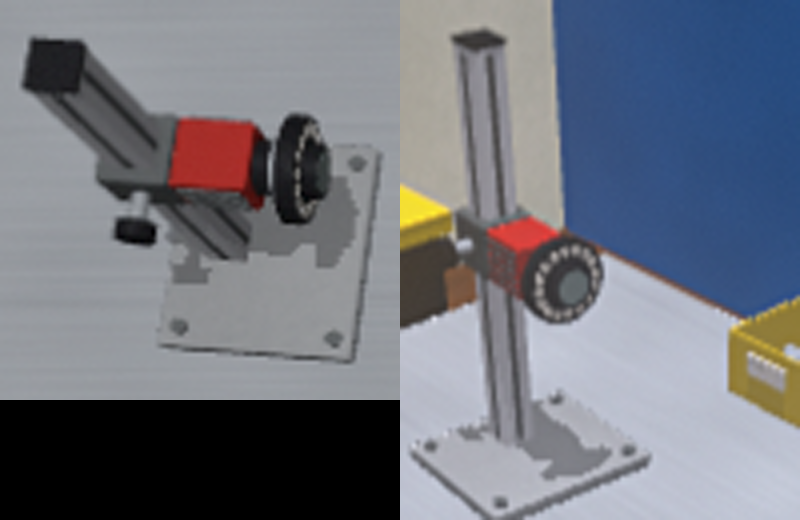

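View pics/c3.png

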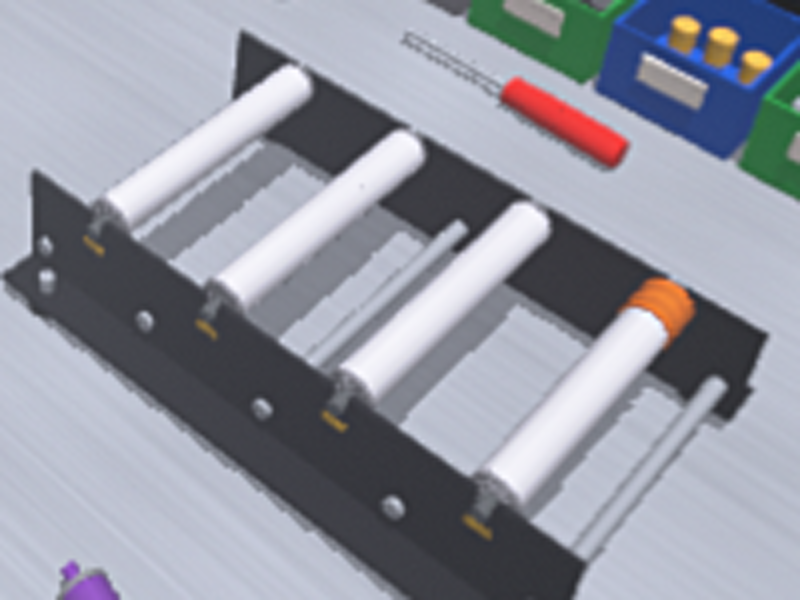

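The crop confirms the target: white tube and orange grooved head at c1 (616,75), still in its slots. In c2 the lens face is at top (321,168) and side (572,290). Now I'll turn these into positions.

```bash
python3 - <<'E'
from h import *
f=lambda u,v,x,y,k:((u+.5)/k-.5+x,(v+.5)/k-.5+y)
A=lambda u,v:f(u,v,330,160,5); B=lambda u,v:f(u,v,120,115,4); D=lambda u,v:f(u-400,v,235,55,4); C=lambda u,v:f(u,v,300,200,4)
np.set_printoptions(precision=1,suppress=True)
h=atz('top',A(615,53),80);l=atz('top',A(642,385),80)
print('roller',h,l,np.linalg.norm(h-l))
j=atz('top',A(622,106),80);print('junction',j,np.linalg.norm(j-l))
print('side tri head/low',tri(A(615,53),C(678,300)),tri(A(642,385),C(500,487)))
for n,p,q in(('id1',(132,62),(146,388)),('id2',(293,62),(311,388)),('id3',(456,60),(478,385))):
    print(n,atz('top',A(*p),80),atz('top',A(*q),80))
L,r=tri(B(321,168),D(572,290));print('lens',L,r)
print('base top',[atz('top',B(*p),14) for p in((382,148),(353,360),(157,345))])
print('base side',[atz('side',D(*p),14) for p in((413,453),(500,518),(652,458),(556,390))])
print('purple',atz('top',(440,306),15))
print('oil',atz('top',(304,127),0), 'wrench',atz('top',(260,217),0),atz('top',(276,273),0))
# base fit
print('proj lens', proj('top',L),proj('side',L))
E
```

```text
roller [ 592.4 -351.9   80. ] [ 395.5 -354.    80. ] 196.8816409177171
junction [ 560.1 -353.8   80. ] 164.60250643312418
side tri head/low (array([ 595.8, -356. ,   77.1]), np.float64(7.75745557035907)) (array([ 397.9, -356.1,   84.4]), np.float64(8.603380274507794))
id1 [588.4 -67.8  80. ] [395.8 -71.1  80. ]
id2 [ 587.8 -162.1   80. ] [ 395.2 -164.9   80. ]
id3 [ 588.5 -257.9   80. ] [ 396.2 -260.2   80. ]
lens [596.  360.3 210.3] 0.15580396974402266
base top [array([676.9, 363. ,  14. ]), array([508., 378.,  14.]), array([520.6, 529.2,  14. ])]
base side [array([518.6, 513.1,  14. ]), array([513.4, 373.4,  14. ]), array([675.4, 355.8,  14. ]), array([688.9, 514.1,  14. ])]
purple [ 202.9 -307.3   15. ]
oil [761.5  86.7   0. ] wrench [471.6 220.4   0. ] [302.3 169.6   0. ]
proj lens [[199.9 156.6]] [[277.6 127.1]]
```

Call:
{"op": "servo_tool", "data": {"plan": [[-12,-14,0,-0.01],[-30,-36,0,-0.02],[-54,-65,0,-0.04],[-84,-101,0,-0.07],[-114,-137,0,-0.09],[-144,-174,0,-0.11],[-174,-210,0,-0.14],[-204,-246,0,-0.16],[-234,-282,0,-0.18],[-264,-318,0,-0.21],[-294,-354,0,-0.23],[-323,-390,0,-0.25],[-353,-427,0,-0.28],[-383,-463,0,-0.3],[-413,-499,0,-0.32],[-443,-535,0,-0.35],[-473,-571,0,-0.37],[-503,-607,0,-0.39],[-525,-635,0,-0.42],[-540,-655,0,-0.44]], "jaw": -0.3}}

```text
time: 2.1
position: [470.6, -268.9, 226.4]
orientation: [-3.141, -0.001, 3.122]
contact_force: [-0.0, 0.6, -0.2]
gripper_width: 59.3
```

```bash
cat > fit.py <<'E'
from h import *
from scipy.optimize import least_squares
np.set_printoptions(precision=3,suppress=True)
f=lambda u,v,x,y,k:((u+.5)/k-.5+x,(v+.5)/k-.5+y)
B=lambda p:f(*p,120,115,4); D=lambda p:f(p[0]-400,p[1],235,55,4)
# stand axes: -x forward. base corners (local) : x=-75 is front (world -y), y local: Rz(yaw), yaw~ +pi/2 => local y = world -x
top=[((-75,-85,14),(382,148)),((-75,85,14),(353,358)),((75,85,14),(157,346)),
 ((45,85-70,389),None)]
side=[((75,85,14),(413,453)),((-75,85,14),(500,516)),((-75,-85,14),(652,458)),((75,-85,14),(556,390))]
cap=[(15,-15),(45,-15),(45,15),(15,15)]
tc=[(88,40),(33,38),(25,90),(80,93)]
sc=[(506,38),(480,30),(452,38),(480,48)]
top=top[:3]+[((*c,389),p) for c,p in zip(cap,tc)]; side+=[((*c,389),p) for c,p in zip(cap,sc)]
def res(q,raw=False):
    x,y,a,h,*b=q; c,s=np.cos(a),np.sin(a);W=lambda P:np.array([[x+c*p[0]-s*p[1],y+s*p[0]+c*p[1],p[2]] for p in P])
    r=[]
    for n,l,g,lp,bb in(('top',top,B,(321,168),b[:2]),('side',side,D,(572,290),b[2:])):
        P=[k for k,_ in l]+[(-90,0,h)];uv=np.array([g(k) for _,k in l]+[g(lp)])
        r.append(proj(n,W(P))+bb-uv)
    if raw: print(np.vstack(r).round(1))
    return np.r_[np.vstack(r).ravel(),np.array(b)*.7]
o=least_squares(res,[590,445,1.5,210,0,0,0,0],loss='soft_l1')
res(o.x,True);print(o.x)
x,y,a,h=o.x[:4];u=np.array([np.cos(a),np.sin(a)])
print('lens',np.array([x,y])-90*u,'focus',np.array([x,y])-250*u,h)
E
python3 fit.py; python3 -c "
from h import *
s=observe();print(s['time'],s['position'],s['orientation'],s['joint_pos'],s['gripper_width'])"
```

```text
[[-0.5 -0.5]
 [ 0.3  0.2]
 [ 0.8 -0.1]
 [-1.   0.6]
 [ 0.3  0.4]
 [ 0.2 -0.6]
 [-1.  -0.6]
 [ 1.1  0.4]
 [-0.9 -1.1]
 [-0.8  1.1]
 [-0.1 -0.7]
 [ 1.   0.4]
 [-0.3  0.5]
 [ 1.2  0.2]
 [ 0.2 -0.1]
 [-1.8 -0.2]
 [ 0.9 -0.5]]
[600.223 443.717   1.497 216.556  -0.65    0.286   0.341   0.41 ]
lens [593.582 353.962] focus [581.777 194.398] 216.55554105848861
2.1 [ 470.57176992 -268.90647469  226.41162194] [-3.14072332e+00 -5.70680283e-04  3.12174600e+00] [ 0.0082472   0.31828123  0.54033691  1.80945991 -0.1839804   1.06410024
  2.16715666] 59.322343561361876
```

Call:
{"op": "servo_tool", "data": {"plan": [[-5,-10,0,0],[-10,-30,0,-0.01],[-15,-55,5,-0.02],[-20,-72,20,-0.03],[-25,-81,45,-0.03],[-25,-83.5,70,-0.03],[-25,-83.5,90,-0.03],[-25,-83.5,101,-0.03],[-25,-83.5,106,-0.03],[-25,-83.5,106,-0.03],[-25,-83.5,106,-0.03],[-25,-83.5,106,-0.03]]}}

```text
time: 3.3
position: [494.8, -350.2, 121.7]
orientation: [-3.141, 0.002, -3.13]
contact_force: [-0.7, -0.7, -0.1]
gripper_width: 59.8
```

```bash
python3 - <<'E'
from h import *
s=observe();print(s['time'],s['position'],s['orientation'])
t=grab_frame('top')[:,:,::-1];d=grab_frame('side')[:,:,::-1]
c=lambda i,x,y,w,h,k: cv2.resize(i[y:y+h,x:x+w],None,fx=k,fy=k,interpolation=cv2.INTER_CUBIC)
cv2.imwrite('pics/g1.png',np.hstack([c(t,400,155,80,100,5),c(d,390,240,80,100,5)]))
E
```

```text
3.3 [ 494.80362058 -350.23827843  121.74920334] [-3.14093027e+00  1.50177345e-03 -3.13041075e+00]
```

View pics/g1.png

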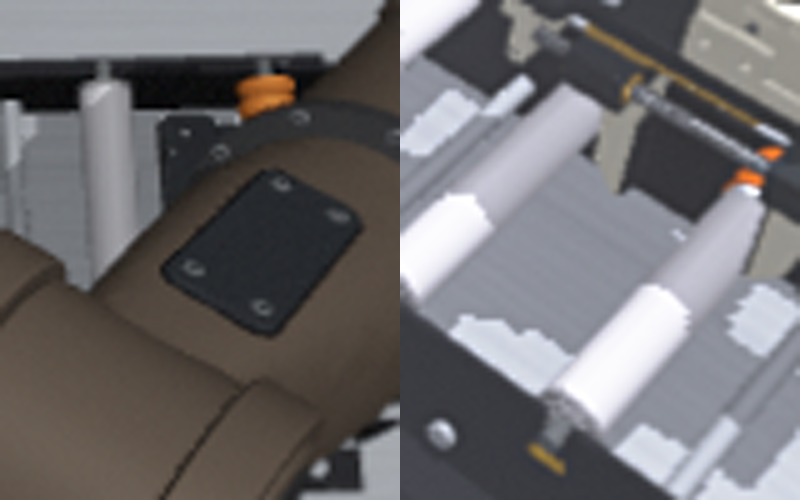

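The side crop shows the two fingertips at (612,185) and (775,270), straddling the bare tube short of the orange head. Descending now, with a 3 mm centring correction.

Call:
{"op": "servo_tool", "data": {"plan": [[0,-2,5,0],[0,-3,15,0],[0,-3,28,0],[0,-3,42,0],[0,-3,53,0],[0,-3,59,0],[0,-3,60.5,0],[0,-3,60.5,0],[0,-3,60.5,0]]}}

```text
time: 4.3
position: [494.6, -353.3, 60.6]
orientation: [-3.141, 0.001, -3.131]
contact_force: [-0.1, -0.2, -0.8]
gripper_width: 59.3
```

Call:
{"op": "servo_tool", "data": {"plan": [[0,0,0,0],[0,0,0,0],[0,0,0,0],[0,0,0,0],[0,0,0,0],[0,0,0,0],[0,0,0,0],[0,0,0,0]], "jaw": 1}}

```text
time: 5.1
position: [494.4, -355.3, 60.8]
orientation: [-3.138, 0.001, -3.132]
contact_force: [0.2, -4.9, -1.2]
gripper_width: 29.2
```

Call:
{"op": "servo_tool", "data": {"plan": [[0,-2,0,0],[0,-2,0,0],[0,-2,-2,0],[0,-2,-5,0],[0,-2,-9,0],[0,-2,-14,0],[0,-2,-20,0],[0,-2,-27,0],[0,-2,-35,0],[0,-2,-45,0],[0,-2,-56,0],[0,-2,-68,0],[0,-2,-80,0],[0,-2,-90,0],[0,-2,-97,0],[0,-2,-100,0],[0,-2,-100,0],[0,-2,-100,0]]}}

```text
time: 6.9
position: [494.1, -354.8, 159.8]
orientation: [3.141, -0.001, -3.13]
contact_force: [-0.8, 0.9, -5.8]
gripper_width: 29.1
```

```bash
python3 - <<'E'
from h import *
s=observe();print(s)
t=grab_frame('top')[:,:,::-1];d=grab_frame('side')[:,:,::-1]
c=lambda i,x,y,w,h,k: cv2.resize(i[y:y+h,x:x+w],None,fx=k,fy=k,interpolation=cv2.INTER_CUBIC)
cv2.imwrite('pics/g2.png',np.hstack([c(t,330,130,160,150,2.5),c(d,330,180,160,150,2.5)]))
E
```

```text
{'time': 6.9, 'joint_pos': array([ 0.18673358,  0.49942557,  0.50892521,  1.72746133, -0.28310614,
        0.98905186,  2.38276866]), 'qvel': array([ 0.00170396,  0.00679147, -0.00358254,  0.00240014, -0.00038514,
       -0.00019402,  0.00031659]), 'joint_efforts': array([ 2.83893052e-02, -6.66996431e+01,  9.38833594e+00, -2.99456477e+01,
        1.14648524e-01,  5.06389851e-02, -6.09018476e-03]), 'position': array([ 494.11025779, -354.7840108 ,  159.80251134]), 'orientation': array([ 3.14112848e+00, -5.37809274e-04, -3.13049232e+00]), 'contact_force': array([-0.75100733,  0.90950713, -5.76593809]), 'wrist_torque': array([ 0.04606416,  0.01579019, -0.02840963]), 'gripper_width': 29.051183656322817}
```

View pics/g2.png

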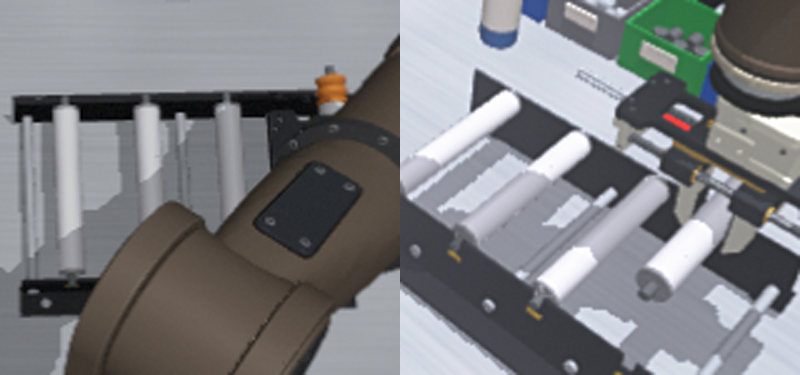

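Side crop: the roller hangs level under the gripper, clear of the slots, with its near axle end at (655,285). The three idlers are still seated and the fingers are on bare tube. Now carrying it over.

Call:
{"op": "servo_tool", "data": {"plan": [[0,4,-2,0],[0,13,-5,0],[0,28,-10,0],[-1,48,-16,0.01],[-1,73,-22,0.01],[-2,102,-28,0.02],[-3,134,-31,0.02],[-4,168,-33,0.03],[-5,204,-33,0.03],[-5,240,-33,0.04],[-6,276,-33,0.04],[-7,312,-33,0.05],[-8,348,-33,0.05],[-9,384,-33,0.06],[-9,418,-33,0.06],[-10,450,-33,0.07],[-11,478,-33,0.07],[-11,502,-33,0.08],[-12,520,-33,0.085],[-12,532,-33,0.085]]}}

```text
time: 9.0
position: [499.4, 179.7, 193.6]
orientation: [3.141, 0.0, 3.071]
contact_force: [0.5, -1.0, -5.7]
gripper_width: 29.1
```

Call:
{"op": "servo_tool", "data": {"plan": [[0,8,0,0],[0,16,0,0],[0,22,0,0],[0,25,0,0],[0,26,0,0],[0,26,0,0],[0,26,0,0],[0,26,0,0]]}}

```text
time: 9.8
position: [502.4, 202.6, 193.3]
orientation: [-3.142, 0.0, 3.067]
contact_force: [-0.2, 0.7, -5.6]
gripper_width: 29.4
```

```bash
python3 - <<'E'
from h import *
s=observe();print(s)
t=grab_frame('top')[:,:,::-1];d=grab_frame('side')[:,:,::-1]
cv2.imwrite('/tmp/t3.png',t);cv2.imwrite('/tmp/s3.png',d)
c=lambda i,x,y,w,h,k: cv2.resize(i[y:y+h,x:x+w],None,fx=k,fy=k,interpolation=cv2.INTER_CUBIC)
cv2.imwrite('pics/g3.png',np.hstack([c(t,150,100,160,200,2.5),c(d,190,50,160,200,2.5)]))
E
```

```text
{'time': 9.8, 'joint_pos': array([-0.78546404,  0.34028026,  0.39924655,  1.84625718, -0.1561532 ,
        0.98568986,  1.17608936]), 'qvel': array([-7.14581393e-04, -3.98090220e-05, -7.54056734e-04, -9.62289676e-04,
        7.85887940e-04,  4.95950275e-06, -8.25680061e-04]), 'joint_efforts': array([-3.24272190e-02, -5.58595991e+01,  5.09719536e+00, -3.03977251e+01,
        1.10244082e-02,  1.14566060e-01,  1.69906612e-03]), 'position': array([502.36254258, 202.5714771 , 193.25938052]), 'orientation': array([-3.14150097e+00,  1.61600300e-05,  3.06708077e+00]), 'contact_force': array([-0.1807465 ,  0.70471864, -5.56233932]), 'wrist_torque': array([0.02859821, 0.00683378, 0.03886918]), 'gripper_width': 29.35350616199765}
```

View pics/g3.png

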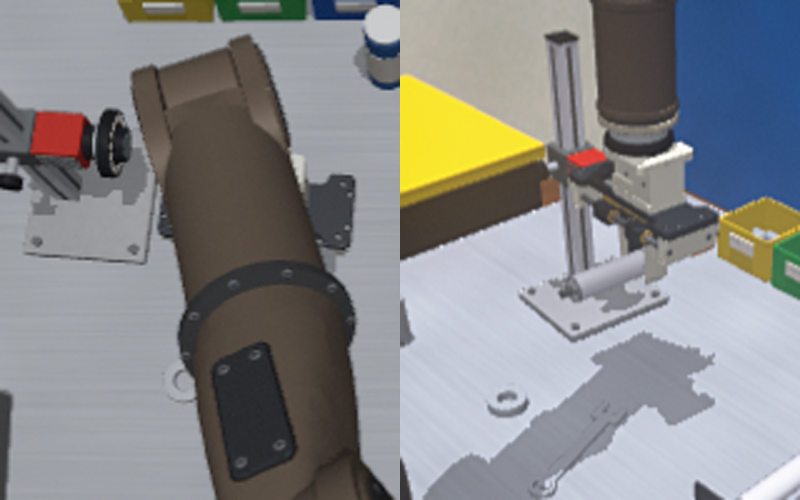

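```bash
python3 - <<'E'
from h import *
t=cv2.imread('/tmp/top.png');s=cv2.imread('/tmp/side.png')
c=lambda i,x,y,w,h,k: cv2.resize(i[y:y+h,x:x+w],None,fx=k,fy=k,interpolation=cv2.INTER_CUBIC)
o=np.hstack([c(t,175,138,40,40,10),c(s,255,105,40,40,10)])
o2=np.hstack([c(cv2.imread('/tmp/s3.png'),240,145,60,30,6.6667)[:200],c(t,150,140,60,30,6.6667)[:200]])
cv2.imwrite('pics/l1.png',np.vstack([o,o2]))
# predicted near tube end from hand pose
S=observe();p=S['position'];y=S['orientation'][2];d=-np.array([np.cos(y),np.sin(y),0])
print('dir',d,'centre axis',p+[0,0,19])
print('near tube end',proj('side',p+[0,0,19]-98*d),'axle end',proj('side',p+[0,0,19]-112*d))
E
```

```text
dir [ 0.99724039 -0.07424014 -0.        ] centre axis [502.33873253 202.73936191 212.24815381]
near tube end [[258.39993517 165.35266355]] axle end [[254.08727854 167.03428921]]
```

View pics/l1.png

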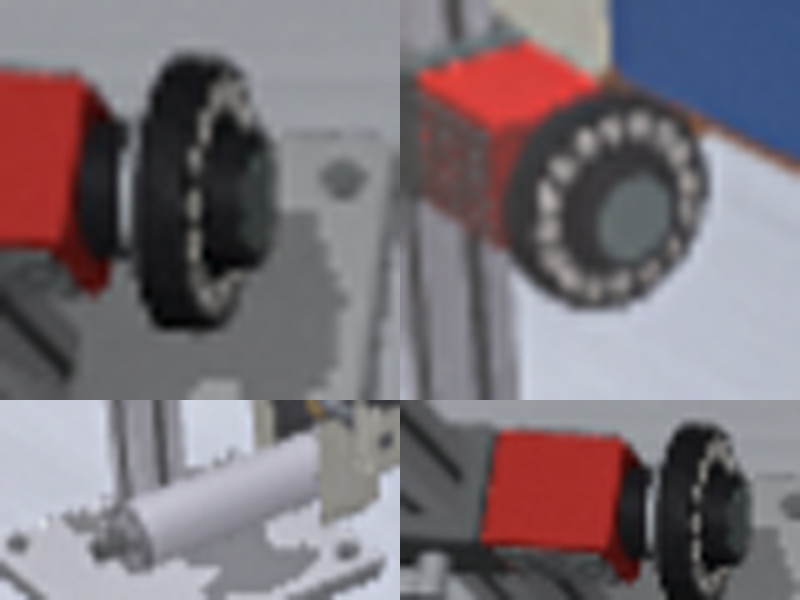

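```bash
python3 - <<'E'
from h import *
np.set_printoptions(precision=1,suppress=True)
for a in((200.35,157.05),(199.9,156.6)):
  for b in((278.05,126.05),(277.6,127.1)): print(tri(a,b))
E
sed -i 's/(321,168)/(322.9,169.7)/;s/(572,290)/(573.7,285.7)/' fit.py; python3 fit.py | tail -4
sed 's/,np.array(b)\*.7/,np.array(b)*50/' fit.py > fit2.py; python3 fit2.py|tail -2
```

```text
(array([593.9, 356.9, 215.8]), np.float64(2.1386747474406675))
(array([594.5, 358.6, 211.5]), np.float64(0.02272930769275304))
(array([595.4, 358.6, 214.8]), np.float64(1.8080527574821421))
(array([596. , 360.2, 210.4]), np.float64(0.31308559726998847))
 [-1.8 -0.2]
 [ 0.5 -0.1]]
[600.116 443.616   1.495 218.953  -0.615   0.345   0.394   0.341]
lens [593.304 353.874] focus [581.194 194.333] 218.95332713568337
[599.813 444.262   1.495 217.692  -0.001   0.001   0.001   0.001]
lens [592.974 354.522] focus [580.816 194.984] 217.6923474720993
```

```bash
python3 - <<'E'
from h import *
np.set_printoptions(precision=2,suppress=True)
g=cv2.imread('pics/g2.png')[:,:400];m=cv2.inRange(cv2.cvtColor(g,cv2.COLOR_BGR2HSV),(5,150,90),(20,255,255))
n,l,st,ce=cv2.connectedComponentsWithStats(m);i=1+st[1:,4].argmax();x,y,w,h,a=st[i]
f=lambda u,v:((u+.5)/2.5-.5+330,(v+.5)/2.5-.5+130)
print('head obs',f(*ce[i]),f(x+w/2,y+h/2),st[i])
p=np.array([494.1,-354.8,178.8]);d=np.array([np.cos(.011),np.sin(.011),0])
print('pred',proj('top',p+83*d),proj('top',p+68*d),proj('top',p+98*d))
for du in(0,.5,1,1.5):
  o,e=ray('side',(278.05,126.3));o1,e1=ray('top',(200.35+du,157.1));o2,e2=ray('top',(200.35+du,160))
  N=np.cross(e1,e2);s=N@(o1-o)/(N@e);P=o+s*e;print(du,P,proj('top',P))
E
```

```text
head obs (np.float64(462.17664670658684), np.float64(165.1305389221557)) (np.float64(462.7), np.float64(165.7)) [317  75  31  30 668]
pred [[463.45 165.22]] [[463.92 170.49]] [[462.98 159.98]]
0 [596.13 358.09 214.  ] [[200.35 156.16]]
0.5 [594.84 356.44 215.03] [[200.85 156.49]]
1 [593.56 354.79 216.05] [[201.35 156.83]]
1.5 [592.27 353.15 217.08] [[201.85 157.16]]
```

Call:
{"op": "servo_tool", "data": {"plan": [[1,0,-1,0],[2,-0.5,-2,0],[3,-1,-3,0],[3.7,-1,-4,0],[3.7,-1,-4,0],[3.7,-1,-4,0],[3.7,-1,-4,0],[3.7,-1,-4,0],[3.7,-1,-4,0],[3.7,-1,-4,0]]}}

```text
time: 10.9
position: [498.5, 202.3, 197.2]
orientation: [-3.142, -0.0, 3.068]
contact_force: [0.3, -0.2, -5.2]
gripper_width: 29.1
```

```bash
python3 - <<'E'
from h import *
S=observe();p=S['position'];y=S['orientation'][2];d=-np.array([np.cos(y),np.sin(y),0])
print(S['time'],p,S['orientation'],'head',p+[0,0,19.1]+83*d,S['gripper_width'],S['contact_force'],abs(S['qvel']).max())
s=grab_frame('side')[:,:,::-1].copy()
print(proj('side',p+[0,0,19.1]-98*d),proj('side',p+[0,0,19.1]-112*d))
c=lambda i,x,y,w,h,k: cv2.resize(i[y:y+h,x:x+w],None,fx=k,fy=k,interpolation=cv2.INTER_CUBIC)
cv2.imwrite('pics/f1.png',np.hstack([c(s,240,135,60,50,8),c(s,380,200,125,125,3.2)]))
E
```

```text
10.9 [498.54363299 202.27436726 197.20264447] [-3.14156100e+00 -2.90786882e-05  3.06771856e+00] head [581.31725466 196.14839336 216.30264447] 29.146272305992028 [ 0.32139629 -0.16399131 -5.20962651] 0.002791040895516082
[[257.28707532 164.67321997]] [[252.94764543 166.35883169]]
```

View pics/f1.png

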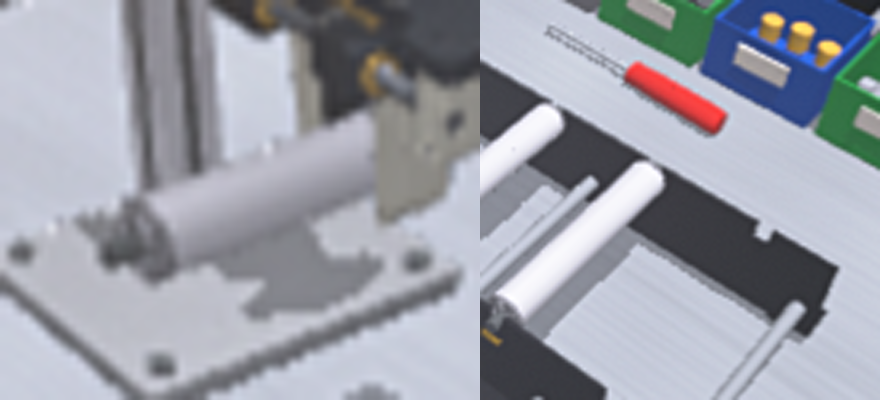

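The axle tip shows at crop (108,252), i.e. pixel (253.1,166.1), against a predicted (252.9,166.4). So the roller is level and where the hand pose says it should be. The slot is empty and the idlers in view are undisturbed.

```bash
python3 -c "
from workcell import *
print(finish_job())"
```

```text
the job is handed in; nothing more can be done
None
```

I took the drive roller out of the conveyor by its bare tube and held it up to the inspection camera. The job was handed in at 10.9 s of robot time with the arm still holding it steadily.

- **Position:** the middle of the head computes to (581.3, 196.1, 216.3) mm. The measured focus is about (581.4, 195.5, 216.3) mm. The roller's heading is within about 0.1° of the estimated square line.
- **Grip and level:** the gripper reads 29.1 mm on the 30 mm tube. In the last side picture the free axle end is within 0.5 px of where the hand pose predicts it, so the roller is level to about 1°.
- **Other objects:** all three idlers were still seated just after the lift, and the part of the conveyor in the last picture looked undisturbed. Contact forces stayed at about 6 N or less in every reading.

**What I could not fully confirm:**
- **Lens position:** my first estimates disagreed by up to 6 mm in distance and 8 mm in height. After correcting a bias of about 1 px in the top camera, they agreed to about 2–3 mm.
- **Head not seen:** neither camera could see the orange head at the final pose. Its position there comes from the arm's reading and the grip, not from a direct view.

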